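# Fetch the pipe bracket from the back of the fittings tray

### The arm

A 6-joint arm with a two-finger parallel gripper is mounted at the origin on the work surface. World frame = base frame: x ahead of the robot, y to its left, z up, the work surface at z = 0. Lengths are in m, angles in rad, forces in N, time in s.
With the tool pointing down it reaches from about 0.425 to 1.125 m from the base axis. Payload 14.9 kg.
Tool frame: the origin (TCP) lies at the very end of the fingers, on their centre line; the grasp point (between the pads) lies 19 mm behind it; z points along the fingers, y is the line along which they close (so a half turn about z gives the same grasp; the last joint's range is limited). The gripper opens to 91 mm and grips with 3 to 60 N. Pads are 32 mm wide; open, the fingers measure 118 mm over their backs; the gripper's body (76 mm by 178 mm) begins 60 mm behind the grasp point.
Start: joints at [-1.336, 0.379, 1.734, -0, 1.028, -0.033], TCP at [0.185, -0.675, 0.176] pointing down, gripper open.
Joint ranges: [-2.77, 2.77], [-0.74, 2.19], [0, 2.66], [-1.06, 4.2], [0.31, 2.87], [-3.08, 3.08]. Speed limits (rad/s): [1.89, 1.89, 2.39, 3.14, 3.14, 3.14].

### API

Orientations are given as a unit quaternion [w, x, y, z].
In Python, from cell import env gives the robot as it stands. The module is installed in compiled form; this text tells all that it offers.
- The arm moves only by the shell command python3 -m inch 'ROWS' [OPENING] [FORCE]. ROWS is JSON, a list of rows, each a list of 2 entries, a list of its own where there are three numbers: the shift along the tool's x, y, z as a fraction of full scale, then the turn about the tool's z as a fraction of full scale. In form: [[[x, y, z], twist], ...]. A call has 1 to 8 rows; each row is the pose to reach, as a shift and turn from the pose commanded when the call began, along the tool's axes at that moment, turning the shorter way round; what a row does not reach only later rows make up. Full scale, the value 1, is 0.1 m for a shift and 180 degrees for a turn. A row lasts 1/8 s, in which the tool goes at most 62.5 mm and 10.7 degrees, less where a joint would pass 70% of its speed; a pose out of reach is approached as far as the arm can. A call with a number of a shift or a turn outside -1 to 1 is refused whole. A call with a gripper value outside its range is refused whole. OPENING is the finger opening in mm, from 0 to 91.2, set as the call begins (- or left out, the last holds). The fingers move at their own pace and stop on an object; FORCE is the grip in N (left out, the last holds). Time passes only in rows, so rows that repeat a pose let the fingers close. It gives the time, the measured TCP pose, the force, the opening and the grip force at its end, in the units of the state.
- env.get_state(): the state, without advancing time (a new reading comes with each control period).
- env.read_camera(name): name is "side" or "top"; returns a dict with "frame" (384x512x3 uint8, blue, green, red), "range_z" (384x512 float32, m along the optical axis (not along the pixel's ray), 0 where there is no reading), "fx", "fy", "cx", "cy" (pixels), "k1" (the pictures are not rectified: a ray, as slopes to the right and down, at radius r is drawn at 1 + k1 r^2 times it, then the intrinsics apply), "world_to_cam" (4x4, takes a point from world to camera coordinates). Camera axes: x right, y down, z forward; pixel columns grow to the right and rows downward; lengths in m; the calibration is good to about 2 mm. A picture is of the moment at which its call begins.
- env.sign_off(): hands the job in; it is judged then, once.
Trained networks look in a picture, given as the dict that the camera call returned (one of the last four; its "shot" number tells which), for a name from the list of things; names that differ only in an ending like _2 or _b are one class to them, and where a whole thing is asked for, a point or a joint stands for the part that bears it (a point fixed in the world has none). Each returns a list of dicts, best first, with "p" (0 to 1); they miss things now and then, are a little off and sometimes report something else, mostly with a low value. They report only what shows in the picture. A call takes as long as a camera call. They do not tell look-alikes from the thing itself.
- env.regions_of(picture, target): "mask" (384x512 bool, what is visible of it).
- env.landmark_of(picture, target): "xyz" ([x, y, z] in m, in the coordinates of the camera as it stood for that picture, good to about 4 mm: a listed point, or the origin of a listed thing).
The state is a dict: "clock": time; "q": joint angles; "dq": joint speeds; "joint_efforts": joint torques, N m; "tool_pos": TCP position; "tcp_rot": TCP orientation; "ft_force": force on the tool from outside, world axes, zero at the start; "ft_torque": the same for the moment, N m; "opening": finger opening in m; "gripper_force": force on a finger pad.
Only numpy, scipy, OpenCV 4.12 (cv2) and the standard library are available. Lean on these libraries where they do the work, as an engineer would, in place of code of your own. Each camera call takes 0.05 s, during which the arm holds its last target. There are 200 camera calls.

### The job

Take the shower head and the PVC valve out of the tray and stand them both upright on the black rubber mat, then lift out the cast bracket behind them and set it on its foot in the middle of the steel plate, its long side along the plate's long side. Let go of it and press lightly down on its top with the fingertips to check that it does not rock, then stand the shower head and the valve back upright in the bays they each came from; leave the bracket on the plate and everything else on the bench alone.

Things in the scene. Friction and masses are not known exactly. Their poses are not given: they have to be found in the camera images.
- tray: Low fixed plywood tray, 172 (x) by 192 mm (y); origin under its centre. Floor 4 mm above the bench; walls and slats 3 mm thick, 10 mm high. Its -x side (to the robot) has two 91 mm square bays centred x = -37.5, y = +46.5 / -46.5 mm, one with the shower head, one with the valve (varies); behind is one long bay, 72 by 186 mm, centred x = +46.5, y = 0, with the bracket.
- shower_head: Chrome shower head standing on its round spray face, 118 mm tall, loose, about 0.26 kg. Origin: centre of its underside; z up. Face 72 mm across and 12 mm high, then a bell narrowing to 34 mm at 46 mm height; round collar 28 mm across from 60 to 104 mm height (grip here); brass thread 21 mm across above it.
- valve: Grey PVC ball valve standing on its union nut, 128 mm tall, loose, about 0.22 kg. Origin: centre of its underside; z up. Nut 70 mm across up to 32 mm, housing 58 mm up to 66 mm, collar 44 mm up to 80 mm, then a pipe stub 32 mm across up to 128 mm (grip here). A black T-handle, 64 mm wide along y, sticks out to x = -53 mm at 49 mm height.
- bracket: Cast aluminium bracket, 58 mm tall, 0.32 kg, loose. Origin: centre of its underside. Foot 60 (x) by 110 (y) by 8 mm; upright web x = -16 to -8 mm, full length in y; in its middle a round boss, 34 mm across, centred 36 mm up, out to x = -28 mm; gussets at y = +-46 mm, x over -8. Grip web and boss at y = 0 along x (20 mm thick). The foot is its only flat seat; press the web's top edge at y = 0.
- mat: Black rubber mat on the bench, 230 mm (x) by 140 mm (y), 4 mm thick, fixed: the side area. Origin: centre of its underside. Two things stand well on it side by side at x = +55 and -55 mm.
- plate: Flat steel marking-out plate, 130 mm (x) by 180 mm (y, its long side), top 20 mm above the bench, fixed. Origin: centre of its underside.
- organizer: Bystander: round white rotating parts organizer on a black turning base, 200 mm across, 121 mm tall. Origin: centre of its underside.
- pipe_fitting: Bystander: white ceramic flanged pipe fitting, 68 mm across, 56 mm tall, loose. Origin: centre of its underside.
- bumper: Bystander: yellow silicone bumper, a dome 40 mm across, 21 mm tall, loose. Origin: centre of its underside.
- wall_plug: Bystander: white plastic wall plug, 60 mm long (x), 13 mm thick, lying loose. Origin: centre of its underside.
Mind the look-alikes: they are no part of the job. What is shaped like the shower_head but red or turquoise is not meant.

How it is judged:
By the outcome, as a careful person would: the job done as asked, in the order asked, and still so for the second after the job is handed in, with the robot touching nothing.
It also fails if it takes over 125 s, if anything falls off the work surface, if the arm or the gripper's body presses on something with over 40 N, if the wrist force passes 120 N, or if a joint passes its speed limit or range.

## Working session

There is one attempt and no reset: what is moved stays moved. The work goes in short steps, Python scripts to look and compute and a shell command to move; the robot and the scene stay as the last step left them, time stands still between calls to the robot, and variables do not carry over. Pictures are saved under pics/ and viewed, at most 14 in all, crops included, and the job is handed in when it is done.

```bash
mkdir -p pics; cat > h.py <<'E'
import numpy as np, cv2, sys
from cell import env
def T(c): return np.linalg.inv(np.array(c["world_to_cam"]))
def cloud(c):
    z=c["range_z"]; v,u=np.mgrid[0:384,0:512]
    K=np.array([[c["fx"],0,c["cx"]],[0,c["fy"],c["cy"]],[0,0,1.]])
    p=cv2.undistortPoints(np.stack([u,v],-1).reshape(-1,1,2).astype(float),K,np.array([c["k1"],0,0,0.])).reshape(384,512,2)
    P=np.concatenate([p*z[...,None],z[...,None]],-1)
    M=T(c); W=P@M[:3,:3].T+M[:3,3]; W[z==0]=np.nan
    return W
def proj(c,X):
    M=np.array(c["world_to_cam"]); P=M[:3,:3]@np.array(X)+M[:3,3]
    s=P[:2]/P[2]; s=s*(1+c["k1"]*(s@s)); return s*[c["fx"],c["fy"]]+[c["cx"],c["cy"]]
E
python3 - <<'E'
from h import *
np.set_printoptions(precision=3,suppress=True)
s=env.get_state(); print(s["clock"],s["tool_pos"],s["tcp_rot"],s["opening"])
ims=[]
for n in ["top","side"]:
    c=env.read_camera(n); W=cloud(c); ims.append(c["frame"])
    print(n,T(c)[:3,3],c["k1"])
    for t in "tray shower_head valve bracket mat plate organizer pipe_fitting bumper wall_plug".split():
        for d,m in zip(env.landmark_of(c,t)[:3],env.regions_of(c,t)[:3]):
            M=T(c); x=M[:3,:3]@d["xyz"]+M[:3,3]
            print(t,round(d["p"],2),x,proj(c,x).round(), "mask",round(m["p"],2),np.nanmedian(W[m["mask"]],0),np.nanpercentile(W[m["mask"]][:,2],98))
    cv2.imwrite(f"pics/{n}0.png",cv2.resize(c["frame"],(800,600)))
E
```

```text
0.0 [ 0.185 -0.675  0.175] [-0.001  0.991  0.134 -0.   ] 0.09133888375864034
top [0.321 0.02  1.315] -0.07647040842092208
tray 0.73 [ 0.525 -0.044 -0.003] [274. 193.] mask 0.66 [ 0.528 -0.039  0.004] 0.023639943542645182
shower_head 0.9 [ 0.277 -0.195 -0.006] [328. 275.] mask 0.82 [ 0.47  -0.076  0.033] 0.12375121011630778
shower_head 0.85 [ 0.481 -0.082  0.005] [287. 207.] mask 0.81 [ 0.348 -0.033  0.027] 0.11964078851216597
shower_head 0.7 [ 0.352 -0.037 -0.001] [274. 251.] mask 0.57 [ 0.281 -0.189  0.028] 0.11896731270930129
valve 0.8 [0.494 0.012 0.005] [256. 203.] mask 0.67 [0.482 0.012 0.069] 0.13445384160749854
bracket 0.74 [ 0.572 -0.049  0.004] [275. 177.] mask 0.71 [ 0.561 -0.051  0.014] 0.06358656516090658
mat 0.7 [ 0.489 -0.285  0.001] [354. 203.] mask 0.64 [ 0.486 -0.284  0.003] 0.008497810608281002
plate 0.96 [0.489 0.302 0.001] [160. 208.] mask 0.59 [0.487 0.301 0.019] 0.024385173945815634
pipe_fitting 0.77 [ 0.754 -0.141 -0.002] [303. 120.] mask 0.82 [ 0.744 -0.134  0.053] 0.0597300058039994
bumper 0.53 [ 0.704 -0.378  0.   ] [380. 134.] mask 0.67 [ 0.743 -0.133  0.05
[... 466 characters left out ...]
54588485
bracket 0.55 [ 0.57  -0.054  0.006] [262. 187.] mask 0.87 [ 0.559 -0.017  0.033] 0.0644976736980242
mat 0.6 [ 0.489 -0.283  0.001] [335. 160.] mask 0.67 [ 0.493 -0.276  0.005] 0.008224088608863046
plate 0.92 [0.489 0.302 0.   ] [183. 289.] mask 0.92 [0.481 0.311 0.021] 0.02413898035686738
organizer 0.57 [0.765 0.259 0.002] [122. 217.] mask 0.57 [0.752 0.266 0.04 ] 0.12086679667256428
pipe_fitting 0.76 [ 0.753 -0.139  0.003] [234. 145.] mask 0.74 [ 0.741 -0.126  0.036] 0.059986296364220974
bumper 0.55 [ 0.702 -0.379 -0.002] [297. 118.] mask 0.56 [ 0.699 -0.37   0.015] 0.024175599349080933
wall_plug 0.67 [0.678 0.395 0.002] [ 98. 268.] mask 0.72 [0.675 0.393 0.013] 0.01722335241776975
```

View pics/top0.png

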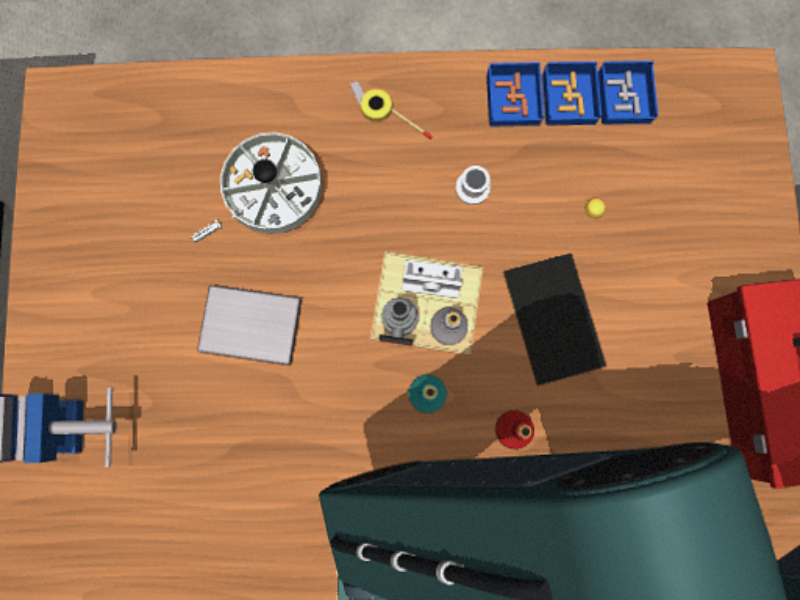

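View pics/side0.png

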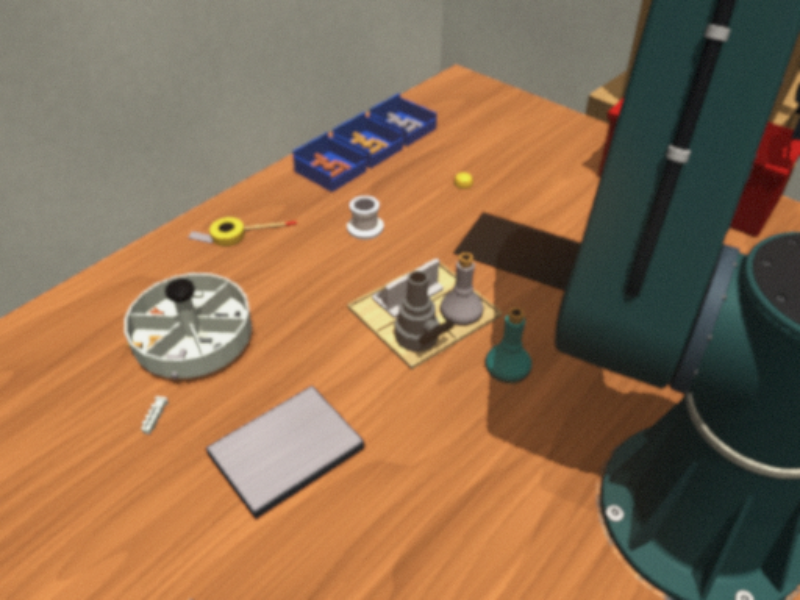

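```bash
cat >> h.py <<'E'
def rect(P):
    P=P[~np.isnan(P).any(1)]; (c,s,a)=cv2.minAreaRect((P[:,:2]*1000).astype(np.float32)); return np.round(c,1),np.round(s,1),round(a,1)
def near(W,xy,r,z0,z1):
    return W[(np.hypot(W[...,0]-xy[0],W[...,1]-xy[1])<r)&(W[...,2]>z0)&(W[...,2]<z1)]
def circ(P,R):
    from scipy.optimize import least_squares
    P=P[:,:2]; return least_squares(lambda v:np.hypot(*(P-v).T)-R,P.mean(0),loss="soft_l1",f_scale=.002).x
E
python3 - <<'E'
from h import *
np.set_printoptions(precision=4,suppress=True)
for n in ["top","side"]:
    c=env.read_camera(n); W=cloud(c)
    for t in ["tray","mat","plate","bracket"]:
        m=env.regions_of(c,t)
        if not m: print(n,t,"none"); continue
        P=W[m[0]["mask"]]
        print(n,t,rect(P),"n",len(P))
        if t=="bracket":
            for z0,z1 in((.004,.02),(.05,.07)):
                Q=P[(P[:,2]>z0)&(P[:,2]<z1)]; print("  z",z0,rect(Q),Q.mean(0),np.median(Q,0),len(Q))
    for nm,xy,zs in(("head",(.477,-.075),((.045,.1),(.105,.13))),("valve",(.487,.012),((.09,.12),(.122,.14)))):
        for z0,z1 in zs:
            Q=near(W,xy,.03,z0,z1); print(n,nm,z0,len(Q),Q.mean(0) if len(Q) else"",rect(Q) if len(Q)>5 else "")
    Q=near(W,(.477,-.075),.045,.01,.022);print("face",rect(Q) if len(Q)>5 else "", circ(near(W,(.477,-.075),.043,.006,.018),.034))
    Q=near(W,(.487,.012),.045,.02,.075);print("nut",rect(Q))
    Q=near(W,(.447,.015),.06,.03,.06);Q=Q[Q[:,0]<.46];print("handle",rect(Q))
    # tray yellow edges
    if n=="top":
        hsv=cv2.cvtColor(c["frame"],cv2.COLOR_BGR2HSV)
        cv2.imwrite("pics/crop1.png",cv2.resize(c["frame"][155:235,225:325],(800,600),interpolation=cv2.INTER_CUBIC)) 
E
```

```text
top tray (array([523.5, -40.2]), array([189.9, 177.6]), 79.3) n 1791
top mat (array([ 487.9, -284.6]), array([232.2, 142.7]), 13.9) n 3508
top plate (array([488.6, 300.6]), array([181.7, 133.8]), 80.3) n 2623
top bracket (array([570.5, -53.4]), array([109.8,  62.4]), 80.3) n 689
  z 0.004 (array([570.4, -52.6]), array([108.4,  61.3]), 79.3) [ 0.5734 -0.0533  0.0112] [ 0.5787 -0.0543  0.0109] 415
  z 0.05 (array([553.2, -49.9]), array([105.1,  24.9]), 83.8) [ 0.5547 -0.0498  0.0585] [ 0.554  -0.0476  0.059 ] 159
top head 0.045 61 [ 0.4685 -0.0768  0.0591] (array([471.4, -78.1]), array([37.8, 26. ]), 57.4)
top head 0.105 72 [ 0.4748 -0.0809  0.1166] (array([476., -82.]), array([25.9, 24.7]), 51.5)
top valve 0.09 12 [0.4813 0.0111 0.1068] (array([481.8,  10.6]), array([ 6.4, 25.3]), 8.3)
top valve 0.122 109 [0.4939 0.0123 0.1312] (array([494.3,  12.2]), array([27.3, 30.6]), 88.7)
face (array([475.3, -75.6]), array([74.2, 82.3]), 22.3) [ 0.4759 -0.0794]
nut (array([484.6,  13.4]), array([67.9, 85. ]), 89.9)
handle (array([451.5,  19.6]), array([61.7, 18.9]), 79.8)
side tray (array([523.2
[... 367 characters left out ...]
 0.0127] 162
  z 0.05 (array([557.1, -48.4]), array([109.8,  13. ]), 82.1) [ 0.5568 -0.0446  0.059 ] [ 0.5582 -0.0288  0.0599] 129
side head 0.045 225 [ 0.4711 -0.0707  0.0693] (array([472.5, -71.6]), array([38.1, 24.1]), 34.3)
side head 0.105 108 [ 0.4744 -0.0761  0.1157] (array([475.3, -77.5]), array([27. , 24.8]), 37.0)
side valve 0.09 115 [0.4874 0.0233 0.1043] (array([487.9,  22.4]), array([28.9, 15.3]), 41.9)
side valve 0.122 144 [0.4936 0.0172 0.1312] (array([495.5,  14.7]), array([28.1, 34.2]), 40.5)
face (array([468.9, -65. ]), array([73.2, 44.4]), 40.6) [ 0.4764 -0.0781]
nut (array([480.3,  22.4]), array([86. , 61.7]), 37.6)
handle (array([450.3,  23. ]), array([63.6, 16.6]), 79.6)
```

View pics/crop1.png

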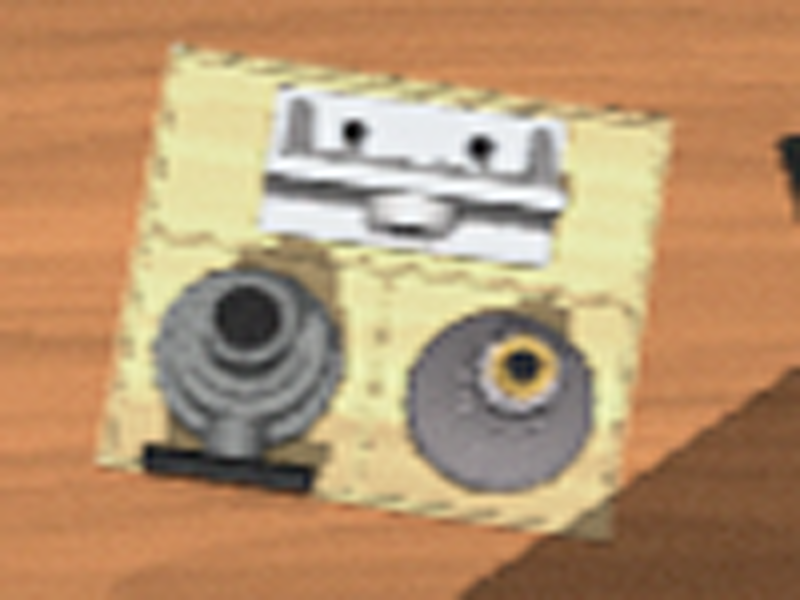

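```bash
cat >> h.py <<'E'
def to(x,y,z,psi=80.):
    from scipy.spatial.transform import Rotation as R
    s=env.get_state(); q=s["tcp_rot"]; r=R.from_quat([q[1],q[2],q[3],q[0]])
    d=r.inv().apply(np.array([x,y,z])-s["tool_pos"]); xt=r.apply([1,0,0]); a=np.degrees(np.arctan2(xt[1],xt[0]))
    print("t",round(s["clock"],2),"pos",np.round(s["tool_pos"],4),"psi",round(a,2),"shift/0.1",np.round(d*10,3),"twist",round(-((psi-a+180)%360-180)/180,4),"open",round(s["opening"],4),"gf",round(float(s["gripper_force"]),1),"F",np.round(s["ft_force"],1))
E
python3 -m inch '[[[0.2,-0.2,-0.2],-0.06],[[0.4,-0.45,-0.4],-0.12],[[0.6,-0.7,-0.5],-0.18],[[0.8,-0.9,-0.5],-0.24],[[0.9,-1,-0.5],-0.3],[[0.9,-1,-0.5],-0.359],[[0.9,-1,-0.5],-0.359]]' 91 40
python3 -c "
from h import *
to(.4765,-.0785,.2)"
```

```text
clock: 3.48
tool_pos: [0.2457, -0.5548, 0.226]
tcp_rot: [0.0, 0.766, 0.642, -0.0]
ft_force: [-0.6, 0.1, -0.4]
opening: 0.091
gripper_force: 0.0
t 3.48 pos [ 0.2457 -0.5548  0.226 ] psi 79.92 shift/0.1 [5.093 1.439 0.259] twist -0.0004 open 0.091 gf 0.0 F [-0.6  0.1 -0.4]
```

```bash

python3 -m inch '[[[0.3,0.1,0],0],[[0.65,0.2,0],0],[[1,0.3,0],0]]' >/dev/null
python3 -m inch '[[[0.35,0.1,0],0],[[0.7,0.2,0],0],[[1,0.3,0],0]]' >/dev/null
python3 -m inch '[[[0.35,0.1,0],0],[[0.7,0.2,0],0],[[1,0.3,0],0]]' >/dev/null
python3 -m inch '[[[0.35,0.1,0],0],[[0.7,0.2,0],0],[[1,0.3,0],0]]' >/dev/null
python3 -m inch '[[[0.35,0.1,0],0],[[0.7,0.2,0],0],[[1,0.23,0],0],[[1.0,0.23,0],0]]' >/dev/null
python3 -c "
from h import *
to(.4755,-.079,.072)
c=env.read_camera('top');cv2.imwrite('pics/t2.png',cv2.resize(c['frame'],(800,600)))"
```

```text
t 5.47 pos [ 0.4739 -0.0862  0.2259] psi 79.81 shift/0.1 [0.074 0.003 1.539] twist -0.001 open 0.0911 gf 0.0 F [-0.  -0.6 -0.2]
```

```bash

python3 -m inch '[[[0.07,0,0.2],0],[[0.07,0,0.5],0],[[0.07,0,0.8],0],[[0.07,0,0.8],0]]' >/dev/null
python3 -m inch '[[[0,0,0.2],0],[[0,0,0.4],0],[[0,0,0.6],0],[[0,0,0.74],0],[[0,0,0.74],0]]' 
python3 -m inch '[[[0,0,0],0],[[0,0,0],0],[[0,0,0],0],[[0,0,0],0],[[0,0,0],0],[[0,0,0],0],[[0,0,0],0],[[0,0,0],0]]' 20 40
python3 -c "
from h import *
to(.541,-.271,.11)"
```

```text
clock: 6.65
tool_pos: [0.4746, -0.0807, 0.0718]
tcp_rot: [-0.0, 0.767, 0.642, -0.0]
ft_force: [-0.5, 0.7, 0.6]
opening: 0.0908
gripper_force: 0.0
clock: 7.65
tool_pos: [0.475, -0.0805, 0.0719]
tcp_rot: [0.0, 0.766, 0.643, 0.0]
ft_force: [1.2, 0.5, -1.5]
opening: 0.0203
gripper_force: 11.2
t 7.65 pos [ 0.475  -0.0805  0.0719] psi 79.96 shift/0.1 [-1.76   0.982 -0.38 ] twist -0.0002 open 0.0203 gf 11.2 F [ 1.2  0.5 -1.5]
```

```bash

python3 -m inch '[[[0,0,0],0],[[0,0,0],0]]' 10 40
python3 -c "
from h import *
c=env.read_camera('side');cv2.imwrite('pics/s3.png',cv2.resize(c['frame'][150:270,210:370],(800,600)))"
```

```text
clock: 7.9
tool_pos: [0.475, -0.0805, 0.0719]
tcp_rot: [0.0, 0.766, 0.643, 0.0]
ft_force: [2.0, -0.3, 0.3]
opening: 0.0191
gripper_force: 40.0
```

View pics/s3.png

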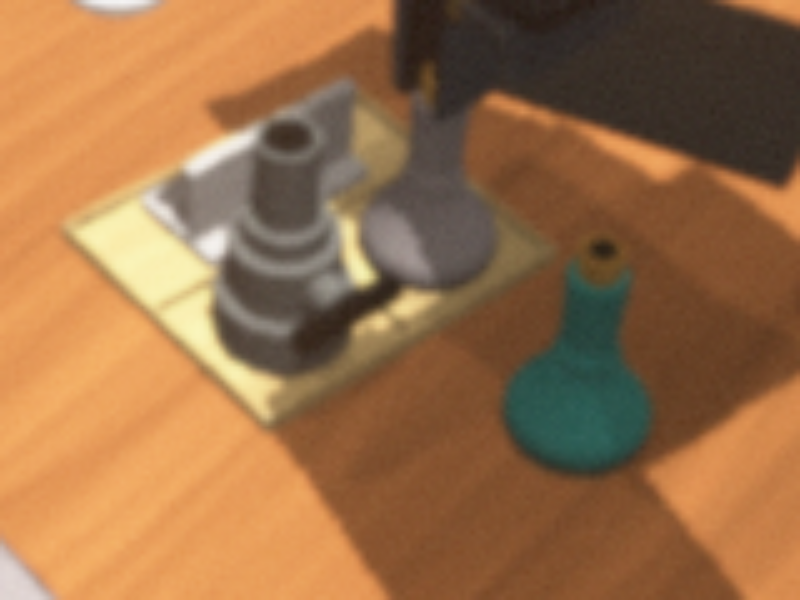

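```bash

python3 -c "
from h import *
np.set_printoptions(precision=4,suppress=True)
for n in('side','top'):
    c=env.read_camera(n);W=cloud(c)
    print(n,'tcp px',proj(c,(.475,-.0805,.072)),'top of thread',proj(c,(.476,-.079,.122)))
    if n=='side':
        for r in range(155,185,2):
            print(r,[(round(float(w[0]),3),round(float(w[1]),3),round(float(w[2]),3)) for w in W[r,288:306:3]], c['frame'][r,288:306:3].mean(-1).round())
"
```

```text
side tcp px [297.4181 179.8829] top of thread [298.0228 164.8061]
155 [(0.604, -0.21, 0.003), (0.49, -0.067, 0.152), (0.486, -0.073, 0.151), (0.485, -0.084, 0.145), (0.461, -0.061, 0.172), (0.454, -0.064, 0.173)] [99. 39. 31. 33. 43. 45.]
157 [(0.6, -0.205, 0.001), (0.488, -0.065, 0.149), (0.485, -0.073, 0.145), (0.485, -0.084, 0.138), (0.46, -0.061, 0.167), (0.456, -0.067, 0.165)] [70. 38. 34. 31. 43. 47.]
159 [(0.594, -0.197, 0.002), (0.489, -0.066, 0.142), (0.486, -0.074, 0.138), (0.486, -0.087, 0.13), (0.458, -0.059, 0.163), (0.456, -0.068, 0.158)] [67. 38. 36. 35. 46. 41.]
161 [(0.588, -0.189, 0.003), (0.49, -0.068, 0.133), (0.488, -0.078, 0.128), (0.469, -0.063, 0.148), (0.457, -0.059, 0.157), (0.456, -0.068, 0.152)] [66. 37. 33. 38. 45. 43.]
163 [(0.584, -0.185, 0.0), (0.49, -0.068, 0.127), (0.487, -0.077, 0.123), (0.466, -0.06, 0.146), (0.457, -0.059, 0.152), (0.455, -0.069, 0.146)] [69. 39. 48. 45. 47. 43.]
165 [(0.577, -0.176, 0.002), (0.488, -0.067, 0.122), (0.484, -0.073, 0.121), (0.467, -0.061, 0.138), (0.457, -0.059, 0.145), (0.457, -0.072, 0.137)] [67. 38. 59. 48. 46. 
[... 966 characters left out ...]
69, -0.069, 0.093), (0.463, -0.073, 0.094), (0.516, -0.166, 0.0)] [127.  93.  75.  76.  72.  83.]
179 [(0.538, -0.127, 0.005), (0.532, -0.133, 0.005), (0.476, -0.067, 0.084), (0.468, -0.068, 0.088), (0.463, -0.074, 0.087), (0.512, -0.161, -0.002)] [127. 101.  75.  79.  77.  86.]
181 [(0.534, -0.123, 0.003), (0.492, -0.077, 0.06), (0.476, -0.067, 0.077), (0.469, -0.07, 0.079), (0.463, -0.075, 0.079), (0.506, -0.153, -0.0)] [120.  89.  75.  76.  74.  89.]
183 [(0.527, -0.113, 0.007), (0.485, -0.069, 0.063), (0.475, -0.067, 0.071), (0.467, -0.068, 0.075), (0.464, -0.076, 0.071), (0.501, -0.146, -0.0)] [119.  84.  76.  75.  75.  91.]
top tcp px [288.6911 206.2518] top of thread [289.521 203.623]
```

```bash

python3 -m inch '[[[0,0,0],0],[[0,0,0],0],[[0,0,0],0],[[0,0,0],0],[[0,0,0],0]]' 91 40
python3 -m inch '[[[0,0,0.1],0],[[0,0,0.2],0],[[0,0,0.2],0],[[0,0,0.2],0]]' 
python3 -c "
from h import *
c=env.read_camera('side');cv2.imwrite('pics/s4.png',cv2.resize(c['frame'][100:250,200:400],(800,600)))"
```

```text
clock: 8.68
tool_pos: [0.4747, -0.0805, 0.0718]
tcp_rot: [-0.0, 0.766, 0.643, -0.0]
ft_force: [-0.4, -0.2, -1.0]
opening: 0.0666
gripper_force: 0.0
clock: 9.18
tool_pos: [0.4747, -0.0805, 0.0517]
tcp_rot: [-0.0, 0.766, 0.643, -0.0]
ft_force: [-0.3, 0.2, 0.1]
opening: 0.0913
gripper_force: 0.0
```

View pics/s4.png

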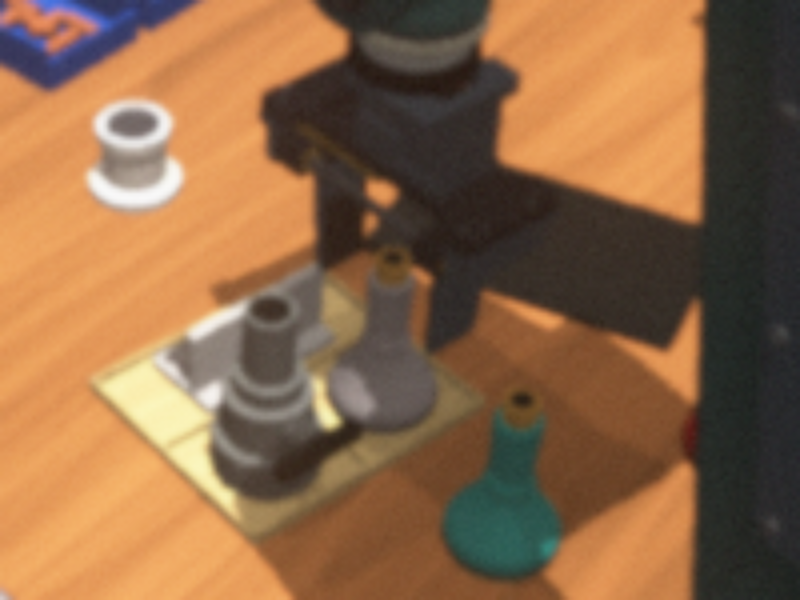

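```bash

python3 -c "
from h import *
np.set_printoptions(precision=3,suppress=True)
c=env.read_camera('side');W=cloud(c)
for cx,cy in((.4235,-.0555),(.4235,-.0715),(.5255,-.09),(.43,-.07)):
  print([proj(c,(cx,cy,z)).round() for z in(.05,.08,.1)])
for r in range(168,194,2): print(r,W[r,308:322:3].round(3).tolist())
Q=near(W,(.475,-.08),.06,.03,.2);Q=Q[(Q[:,0]<.445)&(Q[:,2]>.03)];print(np.sort(Q[:,2])[:10],len(Q))
Q=near(W,(.475,-.08),.07,.03,.2);Q=Q[(Q[:,0]>.515)];print(np.sort(Q[:,2])[:40])
"
```

```text
[array([307., 201.]), array([308., 192.]), array([309., 186.])]
[array([311., 198.]), array([312., 189.]), array([313., 183.])]
[array([284., 176.]), array([284., 167.]), array([285., 161.])]
[array([309., 197.]), array([310., 188.]), array([310., 182.])]
168 [[0.415, -0.03, 0.179], [0.406, -0.029, 0.184], [0.401, -0.033, 0.185], [0.4, -0.044, 0.178], [0.396, -0.05, 0.176]]
170 [[0.429, -0.053, 0.15], [0.406, -0.03, 0.178], [0.401, -0.034, 0.178], [0.4, -0.045, 0.172], [0.416, -0.085, 0.136]]
172 [[0.429, -0.054, 0.143], [0.406, -0.031, 0.171], [0.4, -0.033, 0.173], [0.418, -0.076, 0.135], [0.416, -0.086, 0.129]]
174 [[0.429, -0.055, 0.136], [0.42, -0.054, 0.142], [0.419, -0.065, 0.135], [0.418, -0.076, 0.129], [0.49, -0.21, -0.003]]
176 [[0.429, -0.055, 0.13], [0.421, -0.056, 0.134], [0.419, -0.066, 0.128], [0.419, -0.079, 0.119], [0.482, -0.199, 0.001]]
178 [[0.427, -0.053, 0.126], [0.421, -0.057, 0.127], [0.42, -0.068, 0.12], [0.418, -0.079, 0.113], [0.479, -0.195, -0.002]]
180 [[0.428, -0.056, 0.116], [0.422, -0.059, 0.118], [0.42, -0.069, 0.113], [0.42, -0.082, 0.104], [0.472, -
[... 360 characters left out ...]
 [0.459, -0.167, 0.0]]
188 [[0.477, -0.137, 0.003], [0.474, -0.146, -0.001], [0.467, -0.15, 0.0], [0.46, -0.154, 0.002], [0.453, -0.159, 0.002]]
190 [[0.469, -0.125, 0.009], [0.469, -0.14, -0.002], [0.462, -0.144, 0.0], [0.456, -0.149, 0.0], [0.45, -0.154, 0.001]]
192 [[0.468, -0.124, 0.003], [0.458, -0.123, 0.011], [0.458, -0.138, -0.001], [0.453, -0.146, -0.003], [0.445, -0.147, 0.001]]
[0.089 0.09  0.092 0.092 0.093 0.094 0.094 0.094 0.096 0.096] 188
[0.09  0.091 0.091 0.091 0.092 0.092 0.093 0.093 0.093 0.094 0.094 0.094
 0.094 0.094 0.094 0.095 0.095 0.095 0.095 0.095 0.095 0.096 0.096 0.096
 0.096 0.096 0.097 0.097 0.098 0.098 0.098 0.099 0.099 0.099 0.099 0.1
 0.1   0.1   0.101 0.101]
```

```bash

python3 -m inch '[[[0,0,0.1],0],[[0,0,0.2],0],[[0,0,0.24],0],[[0,0,0.24],0]]' 
python3 -m inch '[[[0,0,0],0],[[0,0,0],0],[[0,0,0],0],[[0,0,0],0],[[0,0,0],0],[[0,0,0],0],[[0,0,0],0],[[0,0,0],0]]' 20 40
python3 -m inch '[[[0,0,-0.05],0],[[0,0,-0.2],0],[[0,0,-0.4],0],[[0,0,-0.4],0]]' 
python3 -c "
from h import *
to(.541,-.271,.028)"
```

```text
clock: 9.78
tool_pos: [0.4744, -0.0804, 0.0274]
tcp_rot: [-0.0, 0.766, 0.643, -0.0]
ft_force: [-0.0, 0.3, -0.1]
opening: 0.0912
gripper_force: 0.0
clock: 10.78
tool_pos: [0.4744, -0.0804, 0.0277]
tcp_rot: [-0.0, 0.766, 0.643, -0.0]
ft_force: [1.3, -1.1, -2.2]
opening: 0.0275
gripper_force: 39.9
clock: 11.28
tool_pos: [0.476, -0.0808, 0.0697]
tcp_rot: [0.001, 0.766, 0.643, 0.001]
ft_force: [-0.1, -0.2, -2.9]
opening: 0.0274
gripper_force: 39.9
t 11.28 pos [ 0.476  -0.0808  0.0697] psi 79.97 shift/0.1 [-1.76  0.97  0.42] twist -0.0002 open 0.0274 gf 39.9 F [-0.1 -0.2 -2.9]
```

```bash

python3 -m inch '[[[-0.15,0.08,0],0],[[-0.4,0.2,0],0],[[-0.65,0.35,0],0],[[-0.9,0.5,0],0],[[-0.9,0.5,0],0]]' >/dev/null
python3 -m inch '[[[-0.2,0.1,0],0],[[-0.45,0.25,0],0],[[-0.7,0.4,0],0],[[-0.86,0.47,0],0],[[-0.86,0.47,0],0],[[-0.86,0.47,0],0]]' >/dev/null
python3 -c "
from h import *
to(.541,-.271,.028)
np.set_printoptions(precision=3,suppress=True)
for n in ('side','top'):
  c=env.read_camera(n);W=cloud(c)
  Q=near(W,(.541,-.271),.05,.02,.06); print(n,len(Q),np.percentile(Q[:,2],[0,2,5]) if len(Q) else '')
  if n=='side':cv2.imwrite('pics/s5.png',cv2.resize(c['frame'][90:240,230:430],(800,600)))"
```

```text
t 12.65 pos [ 0.539  -0.27    0.0675] psi 79.97 shift/0.1 [-0.006  0.022  0.395] twist -0.0001 open 0.0274 gf 39.9 F [-0.5  0.6 -2.1]
side 115 [0.044 0.045 0.045]
top 34 [0.045 0.047 0.049]
```

View pics/s5.png

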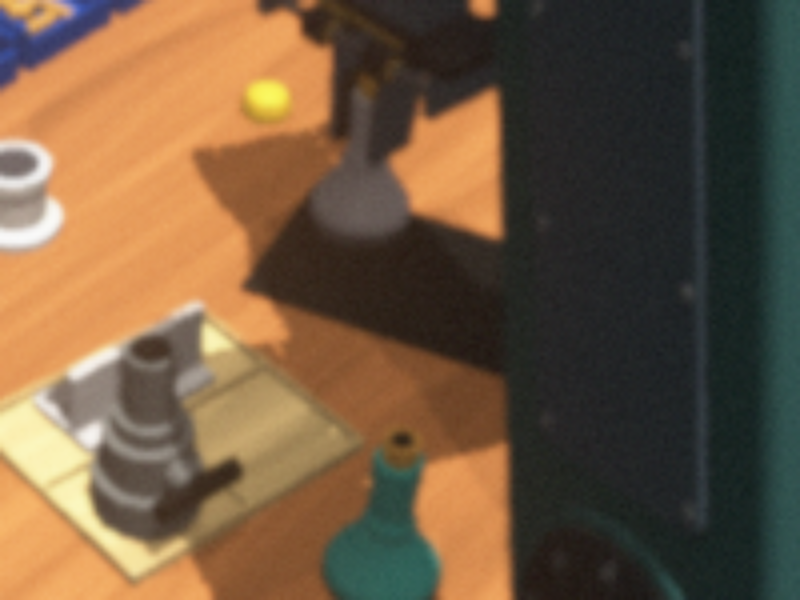

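```bash

python3 -m inch '[[[0,0.02,0.1],0],[[0,0.02,0.25],0],[[0,0.02,0.33],0],[[0,0.02,0.36],0],[[0,0.02,0.385],0],[[0,0.02,0.395],0],[[0,0.02,0.395],0]]'
```

```text
clock: 13.62
tool_pos: [0.5416, -0.2711, 0.0285]
tcp_rot: [0.0, 0.766, 0.643, 0.0]
ft_force: [0.1, 0.6, -2.6]
opening: 0.0273
gripper_force: 39.9
```

```bash

python3 -m inch '[[[0,0,0.01],0],[[0,0,0.01],0],[[0,0,0.02],0],[[0,0,0.02],0]]'
python3 -m inch '[[[0,0,0],0],[[0,0,0],0],[[0,0,0],0],[[0,0,0],0],[[0,0,0],0],[[0,0,0],0]]' 60
python3 -m inch '[[[0,0,0],0],[[0,0,-0.2],0],[[0,0,-0.5],0],[[0,0,-0.9],0],[[0,0,-1],0],[[0,0,-1],0]]' 91
python3 -c "
from h import *
np.set_printoptions(precision=4,suppress=True)
to(.4945,.014,.13)
c=env.read_camera('side');W=cloud(c)
for z0,z1 in((.045,.1),(.105,.13)):
  Q=near(W,(.541,-.271),.05,z0,z1);print(z0,Q.mean(0),Q[:,2].max(),len(Q))"
```

```text
clock: 14.12
tool_pos: [0.5422, -0.2714, 0.0274]
tcp_rot: [0.0, 0.766, 0.643, 0.0]
ft_force: [-2.4, 1.3, 13.3]
opening: 0.0275
gripper_force: 40.0
clock: 14.88
tool_pos: [0.5415, -0.271, 0.0263]
tcp_rot: [-0.0, 0.766, 0.643, -0.0]
ft_force: [0.2, -0.5, 1.3]
opening: 0.0601
gripper_force: 0.0
clock: 15.62
tool_pos: [0.5419, -0.2713, 0.1274]
tcp_rot: [0.001, 0.766, 0.643, 0.0]
ft_force: [-0.1, 1.0, -1.1]
opening: 0.091
gripper_force: 0.0
t 15.62 pos [ 0.5419 -0.2713  0.1274] psi 79.96 shift/0.1 [ 2.726 -0.964 -0.029] twist -0.0002 open 0.091 gf 0.0 F [-0.1  1.  -1.1]
0.045 [ 0.537  -0.2613  0.0695] 0.09991359360590546 189
0.105 [ 0.54   -0.2662  0.1157] 0.12500741994268205 90
```

```bash

python3 -m inch '[[[0.3,-0.1,0],0],[[0.65,-0.2,0],0],[[1,-0.35,0],0]]' >/dev/null
python3 -m inch '[[[0.35,-0.1,0],0],[[0.7,-0.25,0],0],[[1,-0.35,0],0]]' >/dev/null
python3 -m inch '[[[0.3,-0.1,0],0],[[0.6,-0.2,0],0],[[0.72,-0.26,0],0],[[0.72,-0.26,0],0],[[0.72,-0.26,0],0]]' >/dev/null
python3 -m inch '[[[0,0,0.15],0],[[0,0,0.4],0],[[0,0,0.6],0],[[0,0,0.78],0],[[0,0,0.78],0]]' 
python3 -c "
from h import *
to(.4945,.0135,.049)"
```

```text
clock: 17.68
tool_pos: [0.4933, 0.0133, 0.0468]
tcp_rot: [-0.001, 0.766, 0.642, -0.001]
ft_force: [-0.4, 0.7, 0.0]
opening: 0.0909
gripper_force: 0.0
t 17.68 pos [0.4933 0.0133 0.0468] psi 79.94 shift/0.1 [ 0.004  0.011 -0.022] twist -0.0003 open 0.0909 gf 0.0 F [-0.4  0.7  0. ]
```

```bash

python3 -m inch '[[[0,0,0],0],[[0,0,0],0],[[0,0,0],0],[[0,0,0],0],[[0,0,0],0],[[0,0,0],0],[[0,0,0],0],[[0,0,0],0]]' 24 40
python3 -m inch '[[[0,0,-0.05],0],[[0,0,-0.2],0],[[0,0,-0.4],0],[[0,0,-0.5],0],[[0,0,-0.5],0]]' 
python3 -c "
from h import *
to(.4346,-.298,.047)"
```

```text
clock: 18.68
tool_pos: [0.4944, 0.0135, 0.0483]
tcp_rot: [-0.0, 0.766, 0.643, -0.0]
ft_force: [-0.7, 0.2, -0.7]
opening: 0.031
gripper_force: 40.0
clock: 19.3
tool_pos: [0.495, 0.0135, 0.0993]
tcp_rot: [0.001, 0.766, 0.643, 0.001]
ft_force: [-0.9, 0.6, -1.8]
opening: 0.0315
gripper_force: 40.0
t 19.3 pos [0.495  0.0135 0.0993] psi 79.96 shift/0.1 [-3.173 -0.053  0.522] twist -0.0002 open 0.0315 gf 40.0 F [-0.9  0.6 -1.8]
```

```bash

python3 -m inch '[[[-0.15,0,0],0],[[-0.4,0,0],0],[[-0.7,0,0],0],[[-1,0,0],0]]' >/dev/null
python3 -m inch '[[[-0.3,0,0],0],[[-0.6,0,0],0],[[-0.9,0,0],0],[[-1,0,0],0]]' >/dev/null
python3 -m inch '[[[-0.3,0,0],0],[[-0.6,0,0],0],[[-0.9,-0.05,0],0],[[-1,-0.05,0],0],[[-1,-0.05,0],0]]' >/dev/null
python3 -m inch '[[[-0.17,0,0],0],[[-0.17,0,0.2],0],[[-0.17,0,0.35],0],[[-0.17,0,0.4],0],[[-0.17,0,0.43],0],[[-0.17,0,0.43],0]]' 
python3 -c "
from h import *
to(.4346,-.298,.047)"
```

```text
clock: 21.68
tool_pos: [0.4344, -0.2978, 0.0555]
tcp_rot: [0.0, 0.766, 0.643, 0.0]
ft_force: [-0.4, -0.8, -3.7]
opening: 0.0314
gripper_force: 40.0
t 21.68 pos [ 0.4344 -0.2978  0.0555] psi 79.97 shift/0.1 [-0.002  0.002  0.085] twist -0.0002 open 0.0314 gf 40.0 F [-0.4 -0.8 -3.7]
```

```bash

python3 -m inch '[[[0,0,0.04],0],[[0,0,0.06],0],[[0,0,0.07],0],[[0,0,0.08],0],[[0,0,0.085],0],[[0,0,0.09],0],[[0,0,0.09],0]]' 
python3 -m inch '[[[0,0,0],0],[[0,0,0],0],[[0,0,0],0],[[0,0,0],0],[[0,0,0],0],[[0,0,0],0]]' 60
python3 -m inch '[[[0,0,0],0],[[0,0,-0.2],0],[[0,0,-0.5],0],[[0,0,-0.9],0],[[0,0,-1],0],[[0,0,-1],0]]' 80
python3 -c "
from h import *
np.set_printoptions(precision=4,suppress=True)
to(.553,-.05,.13)
c=env.read_camera('side');W=cloud(c)
for z0,z1 in((.045,.1),(.115,.14)):
  Q=near(W,(.4346,-.298),.04,z0,z1);print(z0,Q.mean(0) if len(Q) else 0,len(Q))"
```

```text
clock: 22.55
tool_pos: [0.4346, -0.2979, 0.0481]
tcp_rot: [-0.0, 0.766, 0.643, -0.0]
ft_force: [-8.6, 9.3, 33.7]
opening: 0.0313
gripper_force: 40.0
clock: 23.3
tool_pos: [0.4342, -0.2977, 0.0463]
tcp_rot: [-0.0, 0.766, 0.643, -0.0]
ft_force: [0.2, -0.3, -0.4]
opening: 0.0599
gripper_force: 0.0
clock: 24.05
tool_pos: [0.4344, -0.2979, 0.1465]
tcp_rot: [0.0, 0.766, 0.643, 0.0]
ft_force: [-0.4, 0.5, -0.8]
opening: 0.0803
gripper_force: 0.0
t 24.05 pos [ 0.4344 -0.2979  0.1465] psi 79.96 shift/0.1 [2.648 0.736 0.165] twist -0.0002 open 0.0803 gf 0.0 F [-0.4  0.5 -0.8]
0.045 [ 0.4306 -0.2806  0.0715] 320
0.115 [ 0.4333 -0.2916  0.1293] 132
```

```bash

python3 -m inch '[[[0.3,0.1,0],0],[[0.65,0.2,0],0],[[1,0.3,0],0]]' >/dev/null
python3 -m inch '[[[0.35,0.1,0],0],[[0.7,0.2,0],0],[[1,0.25,0],0]]' >/dev/null
python3 -m inch '[[[0.3,0.1,0.1],0],[[0.6,0.18,0.3],0],[[0.65,0.19,0.5],0],[[0.65,0.19,0.7],0],[[0.65,0.19,0.7],0]]' 70
python3 -c "
from h import *
np.set_printoptions(precision=3,suppress=True)
to(.5532,-.05,-.015)
c=env.read_camera('side');W=cloud(c)
Q=near(W,(.553,-.05),.06,.07,.2);print(np.sort(Q[:,2])[:20])
P=W[env.regions_of(c,'bracket')[0]['mask']];Q=P[(P[:,2]>.055)&(P[:,2]<.065)];print(rect(Q),len(Q))
cv2.imwrite('pics/s6.png',cv2.resize(c['frame'][110:230,190:350],(800,600)))"
```

```text
clock: 25.48
tool_pos: [0.5513, -0.0499, 0.0739]
tcp_rot: [-0.002, 0.766, 0.642, -0.002]
ft_force: [0.5, -0.2, 0.7]
opening: 0.0704
gripper_force: 0.0
t 25.48 pos [ 0.551 -0.05   0.074] psi 79.95 shift/0.1 [0.003 0.023 0.889] twist -0.0003 open 0.0704 gf 0.0 F [ 0.5 -0.2  0.7]
[0.113 0.113 0.113 0.113 0.114 0.114 0.114 0.114 0.114 0.114 0.115 0.115
 0.115 0.116 0.116 0.116 0.116 0.116 0.116 0.116]
(array([553.7, -44.3]), array([104. ,  22.5]), 72.7) 151
```

View pics/s6.png

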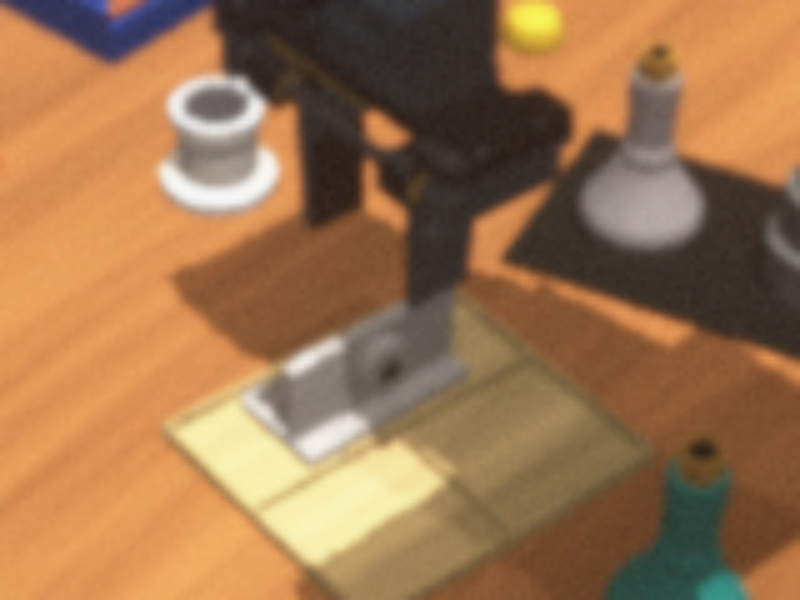

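```bash

python3 -m inch '[[[0,0.02,0.2],0],[[0,0.02,0.4],0],[[0,0.02,0.6],0],[[0,0.02,0.75],0],[[0,0.02,0.83],0],[[0,0.02,0.88],0],[[0,0.02,0.88],0]]' 
python3 -m inch '[[[0,0,0],0],[[0,0,0],0],[[0,0,0],0],[[0,0,0],0],[[0,0,0],0],[[0,0,0],0],[[0,0,0],0],[[0,0,0],0]]' 10 45
python3 -c "
from h import *
to(.489,.301,.02)"
```

```text
clock: 26.45
tool_pos: [0.5553, -0.0501, -0.0117]
tcp_rot: [0.0, 0.766, 0.643, 0.0]
ft_force: [0.1, 0.6, 0.5]
opening: 0.0699
gripper_force: 0.0
clock: 27.45
tool_pos: [0.5547, -0.05, -0.0118]
tcp_rot: [-0.0, 0.766, 0.643, -0.0]
ft_force: [-5.2, 1.6, 5.4]
opening: 0.02
gripper_force: 45.0
t 27.45 pos [ 0.5547 -0.05   -0.0118] psi 79.96 shift/0.1 [ 3.341 -1.259 -0.316] twist -0.0002 open 0.02 gf 45.0 F [-5.2  1.6  5.4]
```

```bash

python3 -m inch '[[[0,0,-0.05],0],[[0,0,-0.2],0],[[0,0,-0.4],0],[[0,0,-0.6],0],[[0,0,-0.6],0]]' 
python3 -c "
from h import *
to(.4709,.3037,.0045)"
```

```text
clock: 28.08
tool_pos: [0.5567, -0.0503, 0.0506]
tcp_rot: [0.001, 0.766, 0.643, 0.001]
ft_force: [0.9, 0.2, -3.0]
opening: 0.0198
gripper_force: 45.0
t 28.07 pos [ 0.5567 -0.0503  0.0506] psi 79.96 shift/0.1 [ 3.336 -1.464  0.456] twist -0.0002 open 0.0198 gf 45.0 F [ 0.9  0.2 -3. ]
```

```bash

python3 -m inch '[[[0.15,-0.05,0],0],[[0.4,-0.15,0],0],[[0.7,-0.3,0],0],[[1,-0.45,0],0]]' >/dev/null
python3 -m inch '[[[0.3,-0.13,0],0],[[0.6,-0.26,0],0],[[0.9,-0.4,0],0],[[1,-0.45,0],0]]' >/dev/null
python3 -m inch '[[[0.3,-0.13,0],0],[[0.6,-0.26,0],0],[[0.9,-0.4,0],0],[[1,-0.45,0],0]]' >/dev/null
python3 -m inch '[[[0.2,-0.05,0],0],[[0.33,-0.1,0],0],[[0.33,-0.1,0],0],[[0.33,-0.1,0],0]]' 
python3 -c "
from h import *
to(.4709,.3037,.0045)
np.set_printoptions(precision=3,suppress=True)
for n in('top','side'):
  c=env.read_camera(n);W=cloud(c)
  m=env.regions_of(c,'bracket'); print([round(d['p'],2) for d in m])
  if m: P=W[m[0]['mask']]; Q=P[(P[:,2]>.06)&(P[:,2]<.1)]; print(n,rect(P),rect(Q),np.percentile(P[:,2],[2,98]))
  p=W[env.regions_of(c,'plate')[0]['mask']]; p=p[(p[:,2]>.012)&(p[:,2]<.03)]; print('plate',rect(p),np.median(p,0))
cv2.imwrite('pics/s7.png',cv2.resize(c['frame'][220:370,80:280],(800,600)))"
```

```text
clock: 30.08
tool_pos: [0.4705, 0.3027, 0.0482]
tcp_rot: [0.0, 0.766, 0.643, -0.0]
ft_force: [-0.5, -0.8, -2.7]
opening: 0.0199
gripper_force: 45.0
t 30.07 pos [0.4705 0.3027 0.0482] psi 79.96 shift/0.1 [0.011 0.003 0.437] twist -0.0002 open 0.0199 gf 45.0 F [-0.5 -0.8 -2.7]
[0.47]
top (array([481.4, 264.4]), array([38.2, 59.9]), 80.1) (array([481.4, 264.4]), array([38.2, 59.9]), 80.0) [0.066 0.123]
plate (array([479.9, 257.6]), array([ 92.6, 130.4]), 80.7) [0.482 0.241 0.019]
[0.82]
side (array([510.3, 330. ]), array([ 44.8, 137.2]), 78.6) (array([493.5, 333.4]), array([44. , 61.6]), 79.4) [nan nan]
plate (array([488. , 303.1]), array([180.8, 133.7]), 80.6) [0.462 0.338 0.021]
```

View pics/s7.png

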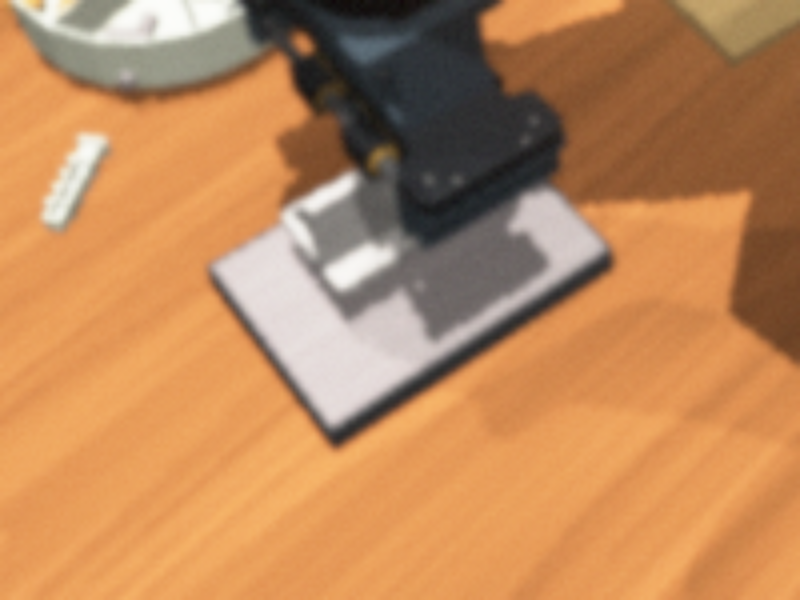

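```bash

python3 -m inch '[[[0.015,0,0.1],0],[[0.015,0,0.22],0],[[0.015,0,0.32],0],[[0.015,0,0.37],0],[[0.015,0,0.4],0],[[0.015,0,0.42],0],[[0.015,0,0.42],0]]' 
```

```text
clock: 31.25
tool_pos: [0.4709, 0.3047, 0.0064]
tcp_rot: [0.0, 0.766, 0.643, 0.0]
ft_force: [-0.1, -0.8, -2.4]
opening: 0.0198
gripper_force: 45.0
```

```bash

python3 -m inch '[[[0,0,0.01],0],[[0,0,0.015],0],[[0,0,0.015],0]]'
python3 -m inch '[[[0,0,0.008],0],[[0,0,0.008],0]]'
```

```text
clock: 31.62
tool_pos: [0.4708, 0.3046, 0.0049]
tcp_rot: [0.0, 0.766, 0.643, 0.0]
ft_force: [-0.7, -0.1, -1.9]
opening: 0.0199
gripper_force: 45.0
clock: 31.88
tool_pos: [0.4708, 0.3047, 0.0042]
tcp_rot: [-0.0, 0.766, 0.643, 0.0]
ft_force: [-1.2, -1.8, 1.7]
opening: 0.0202
gripper_force: 45.0
```

```bash

python3 -m inch '[[[0,0,0.005],0],[[0,0,0.005],0]]'
python3 -m inch '[[[0,0,0],0],[[0,0,0],0],[[0,0,0],0],[[0,0,0],0],[[0,0,0],0],[[0,0,0],0]]' 60
python3 -m inch '[[[0,0,-0.2],0],[[0,0,-0.5],0],[[0,0,-0.8],0],[[0,0,-1],0],[[0,0,-1],0]]'
python3 -m inch '[[[0,-0.2,0],0],[[0,-0.5,0],0],[[0,-0.8,0],0],[[0,-1,0],0],[[0,-1,0],0]]' 0 10
python3 -m inch '[[[0,-0.3,0],0],[[0,-0.5,0],0],[[0,-0.5,0],0],[[0,-0.5,0],0]]'
python3 -c "
from h import *
to(.4709,.3047,.08)
np.set_printoptions(precision=3,suppress=True)
for n in('top','side'):
  c=env.read_camera(n);W=cloud(c)
  m=env.regions_of(c,'bracket'); print([round(d['p'],2) for d in m])
  if m: P=W[m[0]['mask']]; Q=P[(P[:,2]>.06)&(P[:,2]<.1)];F=P[(P[:,2]>.02)&(P[:,2]<.04)]; print(n,rect(P),rect(Q),rect(F),np.nanpercentile(P[:,2],[2,98]))
  p=W[env.regions_of(c,'plate')[0]['mask']]; p=p[(p[:,2]>.012)&(p[:,2]<.03)]; print('plate',rect(p),np.median(p,0))
  if n=='top': cv2.imwrite('pics/t8.png',cv2.resize(c['frame'][165:255,110:230],(800,600)))"
```

```text
clock: 32.12
tool_pos: [0.4709, 0.3046, 0.0042]
tcp_rot: [-0.0, 0.766, 0.643, -0.0]
ft_force: [-4.4, -3.9, 13.2]
opening: 0.02
gripper_force: 45.0
clock: 32.88
tool_pos: [0.4708, 0.3046, 0.0035]
tcp_rot: [0.0, 0.766, 0.643, -0.0]
ft_force: [-1.0, 0.4, -0.5]
opening: 0.06
gripper_force: 0.0
clock: 33.5
tool_pos: [0.4717, 0.3051, 0.1054]
tcp_rot: [0.0, 0.766, 0.643, 0.002]
ft_force: [0.5, -0.6, 0.5]
opening: 0.0602
gripper_force: 0.0
clock: 34.12
tool_pos: [0.3707, 0.3219, 0.103]
tcp_rot: [-0.0, 0.766, 0.643, -0.001]
ft_force: [0.8, 0.0, 0.1]
opening: 0.013
gripper_force: 0.0
clock: 34.62
tool_pos: [0.3238, 0.331, 0.1037]
tcp_rot: [0.0, 0.766, 0.643, 0.0]
ft_force: [0.1, 0.5, -0.5]
opening: 0.0005
gripper_force: 0.0
t 34.62 pos [0.3238 0.331  0.1037] psi 79.97 shift/0.1 [-0.003  1.495  0.238] twist -0.0002 open 0.0005 gf 0.0 F [ 0.1  0.5 -0.5]
[0.82]
top (array([488.4, 305.7]), array([124.8,  62.5]), 81.6) (array([476.1, 303.4]), array([108.6,  32.3]), 81.7) (array([489.5, 306. ]), array([123.9,  61. ]), 79.1) [0.02  0.079]
plate (array([486.9, 301.2]), array([180., 131.]), 81.0) [0.48  0.293 0.019]
[0.57]
side (array([492.5, 310.5]), array([94.8, 67.7]), 80.2) (array([472.9, 313.8]), array([94.3, 22.4]), 78.6) (array([492.1, 316.8]), array([83.4, 67.2]), 76.3) [0.024 0.08 ]
plate (array([490.9, 320.9]), array([145.4, 132.6]), 80.1) [0.477 0.354 0.021]
```

View pics/t8.png

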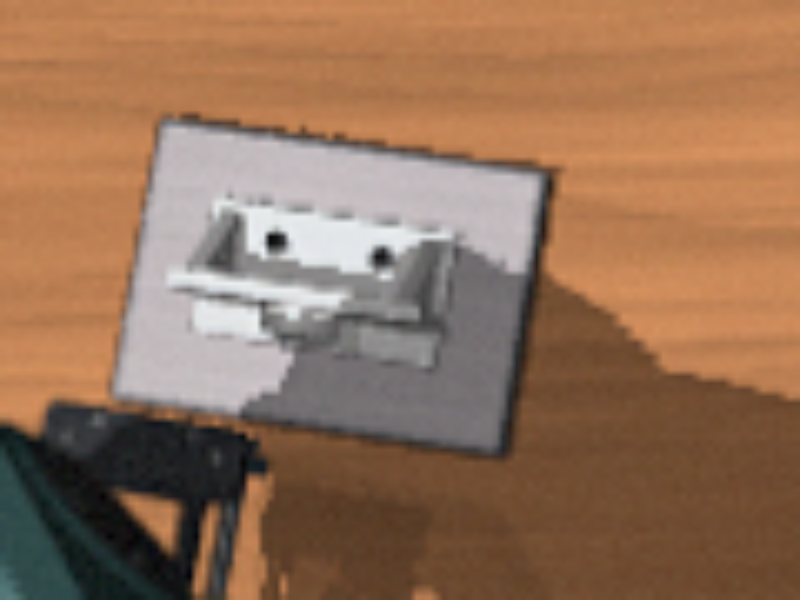

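```bash

python3 -m inch '[[[0,0.2,0],0],[[0,0.5,0],0],[[0,0.8,0],0],[[0,1,0],0],[[0,1,0],0]]' >/dev/null
python3 -m inch '[[[0,0.3,0],0],[[0,0.55,0],0],[[0,0.55,0.2],0],[[0,0.55,0.4],0],[[0,0.55,0.5],0],[[0,0.55,0.54],0],[[0,0.55,0.54],0]]'
python3 -c "
from h import *
to(.4768,.3037,.039)"
```

```text
clock: 36.42
tool_pos: [0.4755, 0.3038, 0.0494]
tcp_rot: [-0.0, 0.766, 0.643, -0.0]
ft_force: [-1.3, 0.3, -0.4]
opening: 0.0007
gripper_force: 0.0
t 36.42 pos [0.4755 0.3038 0.0494] psi 79.98 shift/0.1 [0.001 0.013 0.104] twist -0.0001 open 0.0007 gf 0.0 F [-1.3  0.3 -0.4]
```

```bash

python3 -m inch '[[[0,0.01,0.04],0],[[0,0.01,0.06],0],[[0,0.01,0.08],0],[[0,0.01,0.08],0]]'
python3 -m inch '[[[0,0,0.01],0],[[0,0,0.01],0]]'
python3 -m inch '[[[0,0,0.01],0],[[0,0,0.01],0]]'
```

```text
clock: 36.92
tool_pos: [0.4766, 0.3035, 0.0415]
tcp_rot: [-0.0, 0.766, 0.643, -0.0]
ft_force: [-0.1, 0.3, -0.8]
opening: 0.0007
gripper_force: 0.0
clock: 37.17
tool_pos: [0.4767, 0.3035, 0.0405]
tcp_rot: [-0.0, 0.766, 0.643, -0.0]
ft_force: [0.5, -0.8, 0.0]
opening: 0.0009
gripper_force: 0.0
clock: 37.42
tool_pos: [0.4768, 0.3036, 0.0401]
tcp_rot: [-0.0, 0.766, 0.643, -0.0]
ft_force: [-4.1, -2.0, 12.1]
opening: 0.0003
gripper_force: 5.8
```

```bash

python3 -m inch '[[[0,0,0],0],[[0,0,0],0],[[0,0,0],0],[[0,0,0],0]]'
python3 -m inch '[[[0,0,-0.1],0],[[0,0,-0.3],0],[[0,0,-0.6],0],[[0,0,-0.9],0],[[0,0,-1],0],[[0,0,-1],0]]'
python3 -c "
from h import *
to(.4346,-.298,.147)"
```

```text
clock: 37.92
tool_pos: [0.4768, 0.3036, 0.0401]
tcp_rot: [-0.0, 0.766, 0.643, 0.0]
ft_force: [-3.8, -2.9, 11.1]
opening: 0.0003
gripper_force: 5.7
clock: 38.67
tool_pos: [0.4769, 0.3037, 0.1402]
tcp_rot: [0.0, 0.766, 0.643, 0.001]
ft_force: [-0.5, -0.2, 0.4]
opening: 0.0007
gripper_force: 0.0
t 38.67 pos [0.4769 0.3037 0.1402] psi 79.96 shift/0.1 [-5.999  0.632 -0.073] twist -0.0002 open 0.0007 gf 0.0 F [-0.5 -0.2  0.4]
```

```bash

python3 -m inch '[[[-0.25,0.02,-0.05],0],[[-0.6,0.06,-0.07],0],[[-1,0.1,-0.07],0]]' 91 40 >/dev/null
python3 -m inch '[[[-0.35,0.03,0],0],[[-0.7,0.07,0],0],[[-1,0.1,0],0]]' >/dev/null
python3 -m inch '[[[-0.35,0.03,0],0],[[-0.7,0.07,0],0],[[-1,0.1,0],0]]' >/dev/null
python3 -m inch '[[[-0.35,0.03,0],0],[[-0.7,0.07,0],0],[[-1,0.1,0],0]]' >/dev/null
python3 -m inch '[[[-0.35,0.03,0],0],[[-0.7,0.07,0],0],[[-1,0.1,0],0]]' >/dev/null
python3 -m inch '[[[-0.35,0.05,0],0],[[-0.7,0.1,0],0],[[-1,0.13,0],0],[[-1,0.13,0],0],[[-1,0.13,0],0]]' >/dev/null
python3 -c "
from h import *
to(.4346,-.298,.0475)"
```

```text
t 41.17 pos [ 0.4331 -0.2977  0.1458] psi 79.93 shift/0.1 [-0.001  0.017  0.983] twist -0.0004 open 0.0909 gf 0.0 F [ 0.2  0.4 -0.3]
```

```bash

python3 -m inch '[[[0,0.01,0.2],0],[[0,0.01,0.45],0],[[0,0.01,0.7],0],[[0,0.01,0.9],0],[[0,0.01,0.98],0],[[0,0.01,0.98],0]]'
python3 -m inch '[[[0,0,0],0],[[0,0,0],0],[[0,0,0],0],[[0,0,0],0],[[0,0,0],0],[[0,0,0],0],[[0,0,0],0],[[0,0,0],0]]' 24 40
python3 -m inch '[[[0,0,-0.05],0],[[0,0,-0.2],0],[[0,0,-0.4],0],[[0,0,-0.5],0],[[0,0,-0.5],0]]' 
python3 -c "
from h import *
to(.4945,.0135,.0475)"
```

```text
clock: 41.92
tool_pos: [0.4349, -0.2978, 0.0484]
tcp_rot: [-0.0, 0.766, 0.643, -0.0]
ft_force: [0.3, 0.3, 0.4]
opening: 0.091
gripper_force: 0.0
clock: 42.92
tool_pos: [0.435, -0.2983, 0.0484]
tcp_rot: [-0.0, 0.766, 0.643, -0.0]
ft_force: [-0.3, 0.3, -1.6]
opening: 0.031
gripper_force: 40.0
clock: 43.55
tool_pos: [0.4356, -0.2988, 0.0995]
tcp_rot: [0.001, 0.766, 0.643, 0.0]
ft_force: [-0.7, 0.5, -2.9]
opening: 0.0312
gripper_force: 40.0
t 43.55 pos [ 0.4356 -0.2988  0.0995] psi 79.96 shift/0.1 [3.178 0.035 0.518] twist -0.0002 open 0.0312 gf 40.0 F [-0.7  0.5 -2.9]
```

```bash

python3 -m inch '[[[0.15,0,0],0],[[0.4,0,0],0],[[0.7,0,0],0],[[1,0,0],0]]' >/dev/null
python3 -m inch '[[[0.3,0,0],0],[[0.6,0,0],0],[[0.9,0,0],0],[[1,0,0],0]]' >/dev/null
python3 -m inch '[[[0.3,0.02,0],0],[[0.6,0.03,0],0],[[0.9,0.04,0],0],[[1,0.04,0],0],[[1,0.04,0],0]]' >/dev/null
python3 -m inch '[[[0.17,0,0],0],[[0.17,0,0.2],0],[[0.17,0,0.35],0],[[0.17,0,0.43],0],[[0.17,0,0.43],0]]' 
python3 -c "
from h import *
to(.4945,.0135,.0475)"
```

```text
clock: 45.8
tool_pos: [0.494, 0.0129, 0.0551]
tcp_rot: [-0.0, 0.766, 0.642, -0.0]
ft_force: [0.2, 0.1, -3.5]
opening: 0.0315
gripper_force: 40.0
t 45.8 pos [0.494  0.0129 0.0551] psi 79.94 shift/0.1 [0.007 0.004 0.076] twist -0.0003 open 0.0315 gf 40.0 F [ 0.2  0.1 -3.5]
```

```bash

python3 -m inch '[[[0,0,0.03],0],[[0,0,0.05],0],[[0,0,0.06],0],[[0,0,0.065],0],[[0,0,0.07],0],[[0,0,0.07],0]]' 
python3 -m inch '[[[0,0,0.003],0],[[0,0,0.003],0]]'
```

```text
clock: 46.55
tool_pos: [0.4943, 0.013, 0.0485]
tcp_rot: [-0.0, 0.766, 0.643, 0.0]
ft_force: [-0.3, -0.4, -2.7]
opening: 0.0314
gripper_force: 40.0
clock: 46.8
tool_pos: [0.4944, 0.013, 0.0484]
tcp_rot: [0.0, 0.766, 0.643, 0.0]
ft_force: [-2.2, 0.1, 2.9]
opening: 0.0312
gripper_force: 40.0
```

```bash

python3 -m inch '[[[0,0,0.004],0],[[0,0,0.004],0]]'
python3 -m inch '[[[0,0,0],0],[[0,0,0],0],[[0,0,0],0],[[0,0,0],0],[[0,0,0],0],[[0,0,0],0]]' 60
python3 -m inch '[[[0,0,0],0],[[0,0,-0.2],0],[[0,0,-0.5],0],[[0,0,-0.9],0],[[0,0,-1],0],[[0,0,-1],0]]' 91
python3 -m inch '[[[-0.3,0.1,0],0],[[-0.65,0.22,0],0],[[-1,0.35,0],0]]' >/dev/null
python3 -m inch '[[[-0.35,0.12,0],0],[[-0.7,0.25,0],0],[[-1,0.35,0],0]]' >/dev/null
python3 -m inch '[[[-0.35,0.12,0],0],[[-0.65,0.22,0],0],[[-0.72,0.26,0],0],[[-0.72,0.26,0],0],[[-0.72,0.26,0],0]]' >/dev/null
python3 -c "
from h import *
to(.5415,-.271,.0275)"
```

```text
clock: 47.05
tool_pos: [0.4944, 0.013, 0.0484]
tcp_rot: [-0.0, 0.766, 0.643, -0.0]
ft_force: [-5.0, -0.3, 13.4]
opening: 0.031
gripper_force: 40.0
clock: 47.8
tool_pos: [0.4943, 0.013, 0.0478]
tcp_rot: [0.0, 0.766, 0.643, 0.0]
ft_force: [0.1, 0.1, -0.8]
opening: 0.0598
gripper_force: 0.0
clock: 48.55
tool_pos: [0.4945, 0.013, 0.148]
tcp_rot: [0.0, 0.766, 0.643, 0.0]
ft_force: [0.1, 0.5, -0.4]
opening: 0.0911
gripper_force: 0.0
t 49.92 pos [ 0.5411 -0.2704  0.1473] psi 80.0 shift/0.1 [-0.005  0.006  1.198] twist 0.0 open 0.0913 gf 0.0 F [-0.7  0.1  0.2]
```

```bash

python3 -m inch '[[[0,0,0.2],0],[[0,0,0.5],0],[[0,0,0.8],0],[[0,0,0.8],0]]' >/dev/null
python3 -m inch '[[[0,0,0.2],0],[[0,0,0.35],0],[[0,0,0.4],0],[[0,0,0.4],0]]'
python3 -m inch '[[[0,0,0],0],[[0,0,0],0],[[0,0,0],0],[[0,0,0],0],[[0,0,0],0],[[0,0,0],0],[[0,0,0],0],[[0,0,0],0]]' 20 40
python3 -m inch '[[[0,0,-0.05],0],[[0,0,-0.2],0],[[0,0,-0.4],0],[[0,0,-0.4],0]]' 
python3 -c "
from h import *
to(.478,-.0785,.0275)"
```

```text
clock: 50.92
tool_pos: [0.5414, -0.2715, 0.0276]
tcp_rot: [-0.0, 0.766, 0.643, -0.0]
ft_force: [-0.3, 0.2, -0.5]
opening: 0.0907
gripper_force: 0.0
clock: 51.92
tool_pos: [0.5414, -0.2715, 0.0277]
tcp_rot: [-0.0, 0.766, 0.643, -0.0]
ft_force: [1.1, 0.6, -1.7]
opening: 0.0277
gripper_force: 40.0
clock: 52.42
tool_pos: [0.5428, -0.2723, 0.0703]
tcp_rot: [0.002, 0.766, 0.643, 0.001]
ft_force: [0.1, -0.2, -2.2]
opening: 0.0274
gripper_force: 40.0
t 52.42 pos [ 0.5428 -0.2723  0.0703] psi 79.97 shift/0.1 [ 1.796 -0.977  0.422] twist -0.0002 open 0.0274 gf 40.0 F [ 0.1 -0.2 -2.2]
```

```bash

python3 -m inch '[[[0.15,-0.08,0],0],[[0.4,-0.2,0],0],[[0.65,-0.35,0],0],[[0.9,-0.5,0],0],[[0.9,-0.5,0],0]]' >/dev/null
python3 -m inch '[[[0.2,-0.1,0],0],[[0.45,-0.25,0],0],[[0.7,-0.4,0],0],[[0.9,-0.48,0],0],[[0.9,-0.48,0],0],[[0.9,-0.48,0],0]]' >/dev/null
python3 -m inch '[[[0,0,0.1],0],[[0,0,0.25],0],[[0,0,0.33],0],[[0,0,0.37],0],[[0,0,0.37],0]]'
python3 -c "
from h import *
to(.478,-.0785,.0275)"
```

```text
clock: 54.42
tool_pos: [0.4762, -0.0772, 0.0305]
tcp_rot: [-0.0, 0.766, 0.643, -0.0]
ft_force: [-0.1, 0.1, -2.5]
opening: 0.0274
gripper_force: 40.0
t 54.42 pos [ 0.4762 -0.0772  0.0305] psi 79.96 shift/0.1 [-0.009  0.02   0.03 ] twist -0.0002 open 0.0274 gf 40.0 F [-0.1  0.1 -2.5]
```

```bash

python3 -m inch '[[[0,0.01,0.01],0],[[0,0.01,0.02],0],[[0,0.01,0.027],0],[[0,0.01,0.027],0]]' 
python3 -m inch '[[[0,0,0.004],0],[[0,0,0.004],0]]'
```

```text
clock: 54.92
tool_pos: [0.4773, -0.0774, 0.0282]
tcp_rot: [0.0, 0.766, 0.643, 0.0]
ft_force: [-0.2, 0.1, -2.8]
opening: 0.0272
gripper_force: 40.0
clock: 55.18
tool_pos: [0.4773, -0.0774, 0.0278]
tcp_rot: [0.0, 0.766, 0.643, 0.0]
ft_force: [0.0, -0.3, -3.0]
opening: 0.0274
gripper_force: 40.0
```

```bash

python3 -m inch '[[[0,0,0.004],0],[[0,0,0.007],0],[[0,0,0.007],0]]' 
python3 -m inch '[[[0,0,0.003],0],[[0,0,0.003],0]]'
```

```text
clock: 55.55
tool_pos: [0.4776, -0.0774, 0.0276]
tcp_rot: [0.0, 0.766, 0.643, 0.0]
ft_force: [-2.4, 0.5, 10.3]
opening: 0.0274
gripper_force: 40.0
clock: 55.8
tool_pos: [0.4776, -0.0774, 0.0276]
tcp_rot: [0.0, 0.766, 0.643, 0.0]
ft_force: [-6.0, 2.2, 18.7]
opening: 0.0272
gripper_force: 40.0
```

Seated. Release, retreat up and aside (towards -y), then check.

```bash

python3 -m inch '[[[0,0,0],0],[[0,0,0],0],[[0,0,0],0],[[0,0,0],0],[[0,0,0],0],[[0,0,0],0]]' 60
python3 -m inch '[[[0,0,0],0],[[0,0,-0.2],0],[[0,0,-0.5],0],[[0,0,-0.9],0],[[0,0,-1],0],[[0,0,-1],0]]' 80
python3 -m inch '[[[0,0,-0.2],0],[[-0.3,0,-0.5],0],[[-0.6,0,-0.5],0],[[-1,0,-0.5],0]]' >/dev/null
python3 -m inch '[[[-0.4,0,0],0],[[-0.8,0,0],0],[[-1,0,0],0]]' >/dev/null
python3 -m inch '[[[-0.4,0,0],0],[[-0.8,0,0],0],[[-1,0,0],0],[[-1,0,0],0]]'
python3 - <<'E'
from h import *
np.set_printoptions(precision=4,suppress=True)
for n in('top','side'):
  c=env.read_camera(n);W=cloud(c)
  for t in('bracket','plate','shower_head','valve'):
    for m in env.regions_of(c,t)[:2]:
      P=W[m['mask']]; print(n,t,round(m['p'],2),rect(P),rect(P[P[:,2]<.04]) if t=='bracket' else '')
  for nm,xy,z0 in(('head',(.478,-.0785),.105),('valve',(.4945,.0135),.12)):
    Q=near(W,xy,.04,z0,.14);print(nm,Q.mean(0) if len(Q) else 0,len(Q))
  cv2.imwrite(f'pics/{n}9.png',cv2.resize(c['frame'],(800,600)))
E
```

```text
clock: 56.55
tool_pos: [0.4773, -0.0774, 0.0267]
tcp_rot: [-0.0, 0.766, 0.643, -0.0]
ft_force: [0.1, 0.7, -0.0]
opening: 0.0597
gripper_force: 0.0
clock: 57.3
tool_pos: [0.4775, -0.0775, 0.1269]
tcp_rot: [0.0, 0.766, 0.643, 0.0]
ft_force: [-0.3, -0.3, -0.8]
opening: 0.08
gripper_force: 0.0
clock: 58.68
tool_pos: [0.4248, -0.3729, 0.176]
tcp_rot: [-0.001, 0.767, 0.642, 0.0]
ft_force: [-0.7, 1.0, 0.4]
opening: 0.0797
gripper_force: 0.0
top bracket 0.73 (array([ 752.1, -132.7]), array([70.4, 62.5]), 40.2) (array([ 752.1, -132. ]), array([71.7, 61.1]), 38.2)
top plate 0.84 (array([488.8, 303.4]), array([188.8, 133.7]), 80.8) 
top shower_head 0.81 (array([475.8, -78. ]), array([68.8, 69.1]), 3.9) 
top shower_head 0.69 (array([ 280.2, -195.9]), array([71.2, 69.4]), 88.5) 
top valve 0.77 (array([480.6,  16.3]), array([66.5, 78.6]), 83.1) 
head [ 0.4755 -0.0778  0.1174] 70
valve [0.4932 0.0126 0.1307] 111
side bracket 0.57 (array([490.5, 296. ]), array([123.5,  68.3]), 79.2) (array([490.5, 296. ]), array([123.5,  68.3]), 79.2)
side plate 0.87 (array([496. , 297.1]), array([192.6, 150.5]), 80.8) 
side shower_head 0.95 (array([498.4, -95.8]), array([ 70.2, 214.7]), 43.6) 
side shower_head 0.84 (array([347.8, -62.1]), array([130.5,  72. ]), 87.2) 
side valve 0.75 (array([508.5,  -3.6]), array([ 85.2, 168.5]), 55.6) 
side valve 0.6 (array([763.9, 262.2]), array([201.8, 196.5]), 57.7) 
head [ 0.4754 -0.0718  0.1158] 106
valve [0.4919 0.0174 0.1304] 155
```

View pics/side9.png

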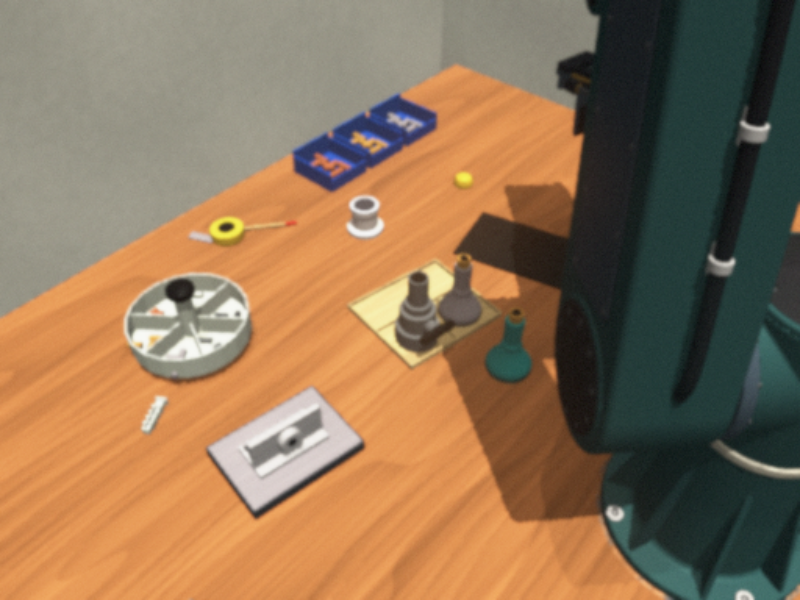

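View pics/top9.png

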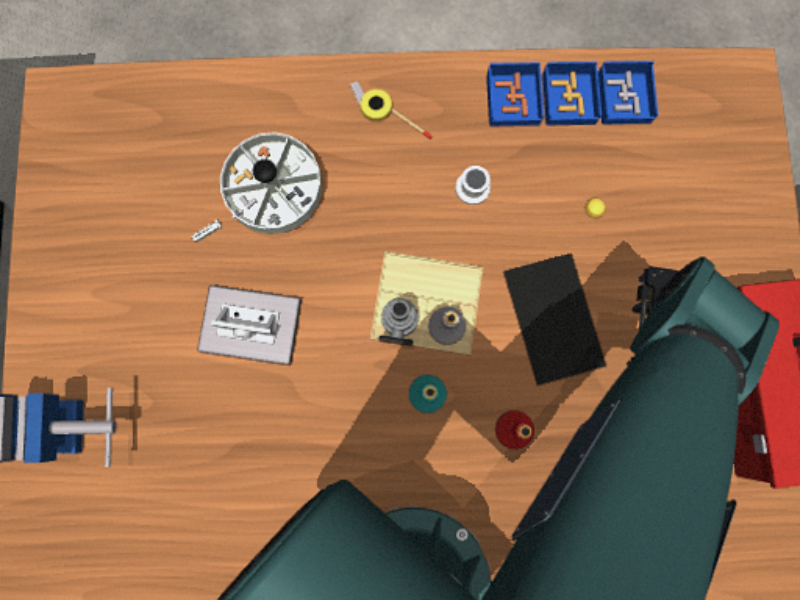

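Both views show the bracket on its foot in the middle of the plate (248,323). The valve (398,318) and the head (447,323) stand upright in their bays, and nothing else has moved.

```bash
python3 -c "
from cell import env
print(env.sign_off())"
```

```text
the job is handed in; nothing more can be done
None
```

The job is done and handed in at about 59 s: the bracket stands in the middle of the plate (about 3 mm off centre), showed no rocking under a press of about 12 N, and the shower head and valve are back upright in their own bays; the first grip on the shower head caught its brass thread because the tool sat about 40 mm higher than reported, so I released and re-gripped it on the collar.

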